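# Close the buffer tank's fill port with its camlock cap

### The job

Close the fill port of the white buffer tank: lift the steel camlock cap by the lug on its top and push it, mouth down, fully home onto the tank's grooved brass adaptor while both of its red cam arms are still raised. Then swing the two cam arms fully down, one after the other, and leave the cap locked and untouched. Leave the black slip-on cap and the wash bottle where they stand.

Things in the scene. Friction and masses are not known exactly. Their poses are not given: they have to be found in the camera images.
- cap: Steel camlock cap with two red-sleeved arms, loose, about 0.5 kg. Origin: centre of its open mouth's rim (underside); z up the axis. Body 56 dia x 56 tall; bore 44 dia, 48 deep. On top a dark grip lug, z 56 to 87, 40 long along x, 26 wide along y: grasp across y from above. Arms point out along +x and -x from level pivots at x = +32 / -32, z = 24. Home: rim on the port's collar, any yaw (mm).
- port: White tank, 200 x 160 x 70 mm, fixed; a steel pipe rises from the middle of its top to the grooved brass adaptor. Origin: on the adaptor's upright axis, at bench level. The dark collar (64 mm dia), on which the cap's rim must rest, has its top at z = 145 mm. Above it the adaptor: 40 mm dia, to z = 188 mm, groove from 157 to 177, last 5 mm bevelled to 28 mm dia.
- cam_1 (a joint): Cam arm on the cap's +x side: bar 80 mm long from its pivot, 14 to 17 wide, 6 to 9 thick. 0 rad = raised, 35 degrees above level; grows as it swings down; level at 0.61; stop, fully down, at 1.40 (45 degrees below level). Stays where left; 1 to 2 N pressing straight down on its outer half swings it. Its cam enters the groove only if the cap is home.
- cam_2 (a joint): Cam arm on the cap's -x side, otherwise the same: 0 rad = raised 35 degrees above level, 1.40 = fully down at its stop.
- slip_cap: Bystander: plain black plastic slip-on cap without arms, 60 mm diameter, 79 mm tall with its lug, loose on the bench, about 0.14 kg. Origin: centre of its underside.
- wash_bottle: Bystander: white plastic wash bottle with a bent spout, 68 mm diameter, 175 mm tall, loose on the bench, 0.35 kg. Origin: centre of its underside.

How it is judged:
By the outcome, as a careful person would: the job done as asked, in the order asked, and still so for the second after the job is handed in, with the robot touching nothing.
It also fails if it takes over 58 s, if anything falls off the work surface, if the arm or the gripper's body presses on something with over 40 N, if the wrist force passes 120 N, or if a joint passes its speed limit or range.

### The arm

A 6-joint arm with a two-finger parallel gripper is mounted at the origin on the work surface. World frame = base frame: x ahead of the robot, y to its left, z up, the work surface at z = 0. Lengths are in m, angles in rad, forces in N, time in s.
With the tool pointing down it reaches from about 0.325 to 0.775 m from the base axis. Payload 5.5 kg.
Tool frame: the origin (TCP) lies midway between the tips of the shut fingers; the grasp point (between the pads) lies r.grip_depth behind it (r.grip_depth is the distance from the TCP to the grasp point, in m); x points along the fingers, y is the direction in which the jaws open and shut, and the axes are right-handed (so a half turn about x gives the same grasp; the last joint's range is limited). The gripper opens to 88 mm and grips with 3 to 60 N. Pads are 20 mm wide; open, the fingers measure 115 mm over their backs; the gripper's body (75 mm by 178 mm) begins 61 mm behind the grasp point.
Start: joints at [1.233, 0.091, 1.231, -0, 1.82, -0.057], TCP at [0.166, 0.577, 0.192] pointing down, gripper open.
Joint ranges: [-2.87, 2.87], [-0.86, 2.18], [0.17, 2.46], [-1.51, 4.65], [0.06, 2.69], [-2.65, 2.65]. Speed limits (rad/s): [2.57, 2.57, 3.01, 3.14, 3.14, 3.14].

### API

Orientations are given as a unit quaternion [w, x, y, z].
In Python, from cell import r, imaging gives the robot as it stands.
- The arm moves only by the shell command python3 -m pendant 'ROWS' [OPENING] [FORCE]. ROWS is JSON, a list of rows, each an object of numbers: "tx", "ty", "tz": the shift along the world's x, y, z as a fraction of full scale; "ax", "ay", "az": the turn, a rotation vector about the world's x, y, z as a fraction of full scale. In form: [{"tx": .., "ty": .., "tz": .., "ax": .., "ay": .., "az": ..}, ...]. A call has 1 to 20 rows; each row shifts and turns the pose as measured when the row begins; what a row does not reach is not made up. Full scale, the value 1, is 0.1 m for a shift and 1.5 rad for a turn. A row lasts 1/8 s, in which the tool goes at most 62.5 mm and 10.7 degrees, less where a joint would pass 70% of its speed; a pose out of reach is approached as far as the arm can. A call with a number of a shift or a turn outside -1 to 1 is refused whole. A call with a gripper value outside its range is refused whole. OPENING is the gripper command: -1 is shut, 1 is fully open, values between are in proportion, set as the call begins (- or left out, the last holds). The fingers move at their own pace and stop on an object; FORCE is the grip in N (left out, the last holds). Time passes only in rows, so rows that do not move let the fingers close. It gives the time, the measured TCP pose, the force and the opening at its end, in the units of the state.
- r.get_obs(): the state, without advancing time (a new reading comes with each control period).
- imaging.capture(name): name is "scene" or "side" or "wrist"; returns a dict with "frame" (400x640x3 uint8, red, green, blue), "range_z" (400x640 float32, m along the optical axis (not along the pixel's ray), 0 where there is no reading), "intrinsics" (3x3 intrinsics, pixels), "distortion" ([k1, k2, p1, p2, k3] as OpenCV has them; the pictures are not rectified), "pose" (4x4, takes a point from camera to world coordinates); the wrist camera has in their place "hand_eye" (4x4, takes a point from camera to tool coordinates, whose origin is the TCP and whose axes are the tool frame's). Camera axes: x right, y down, z forward; pixel columns grow to the right and rows downward; lengths in m; the calibration is good to about 2 mm. A picture is of the moment at which its call begins: read the wrist's pose just before it.
- r.hand_in(): hands the job in, once; it reports no verdict.
Trained networks look in the newest picture that a camera, given by its name, has taken for a name from the list of things; names that differ only in an ending like _2 or _b are one class to them, and where a whole thing is asked for, a point or a joint stands for the part that bears it (a point fixed in the world has none). Each returns a list of dicts, best first, with "p" (0 to 1); they miss things now and then, are a little off and sometimes report something else, mostly with a low value. They report only what shows in the picture. A call takes as long as a camera call.
- imaging.find_in(target, camera): "box" ([left, top, right, bottom] in pixels, round what is visible of it).
- imaging.cut_out(target, camera): "mask" (400x640 bool, what is visible of it) and "box" ([left, top, right, bottom] in pixels, round what is visible of it).
The state is a dict: "t": time; "joint_positions": joint angles; "qd": joint speeds; "joint_torque": joint torques, N m; "tool_pos": TCP position; "tool_rot": TCP orientation; "contact_force": force on the tool from outside, world axes, zero at the start; "torque": the same for the moment, N m; "finger_gap": finger opening in m.
Only numpy, scipy, OpenCV 4.12 (cv2) and the standard library are available. Lean on these libraries where they do the work, as an engineer would, in place of code of your own. Each camera call takes 0.05 s, during which the arm holds its last target.

## Working session

There is one attempt and no reset: what is moved stays moved. The work goes in short steps, Python scripts to look and compute and a shell command to move; the robot and the scene stay as the last step left them, time stands still between calls to the robot, and variables do not carry over. Pictures are saved under pics/ and viewed, and the job is handed in when it is done.

```bash
mkdir -p pics; ls
python3 - <<'E'
from cell import r, imaging
import cv2,numpy as np
o=r.get_obs(); print({k:(np.round(v,4).tolist()) for k,v in o.items()}, r.grip_depth)
for c in ("scene","side"):
    d=imaging.capture(c); cv2.imwrite(f"pics/{c}0.png",d["frame"][:,:,::-1])
    np.savez(f"{c}0.npz",**d)
    print(c,np.round(d["pose"],3).tolist(),d["intrinsics"].tolist(),d["distortion"])
    for t in ("cap","port","cam_1","slip_cap","wash_bottle"):
        print(t,[(np.round(x["box"]).tolist(),round(x["p"],2)) for x in imaging.find_in(t,c)])
E
```

```text
pics
{'t': 0.0, 'joint_positions': [1.2333, 0.0918, 1.2319, 0.0, 1.8198, -0.0567], 'qd': [-0.0023, -0.003, 0.0011, -0.0002, -0.0017, 0.0009], 'joint_torque': [0.0029, -44.6453, -40.6451, 0.07, 0.0294, -0.0001], 'tool_pos': [0.1662, 0.5761, 0.191], 'tool_rot': [0.7, 0.0983, 0.7003, -0.0996], 'contact_force': [0.9223, -0.9708, 0.685], 'torque': [0.0472, 0.0344, -0.0213], 'finger_gap': 0.0882} 0.0187
scene [[-0.056, 0.822, -0.566, 1.11], [0.998, 0.044, -0.035, -0.05], [-0.004, -0.567, -0.824, 0.758], [0.0, 0.0, 0.0, 1.0]] [[390.84107063620803, 0.0, 327.9619603033591], [0.0, 390.84107063620803, 197.27340948266962], [0.0, 0.0, 1.0]] [-0.07660263  0.          0.          0.          0.        ]
cap [([175.0, 136.0, 227.0, 182.0], 0.77)]
port [([400.0, 135.0, 503.0, 237.0], 0.92)]
cam_1 [([174.0, 136.0, 189.0, 154.0], 0.67), ([207.0, 171.0, 229.0, 182.0], 0.64)]
slip_cap []
wash_bottle [([350.0, 201.0, 390.0, 274.0], 0.97)]
side [[0.989, -0.086, 0.124, 0.527], [-0.15, -0.653, 0.743, -0.666], [0.017, -0.753, -0.658, 0.57], [0.0, 0.0, 0.0, 1.0]] [[378.64704670520416, 0.0, 316.357539033705], [0.0, 378.64704670520416, 195.05537252247032], [0.0, 0.0, 1.0]] [-0.06561366  0.          0.          0.          0.        ]
cap [([235.0, 281.0, 326.0, 396.0], 0.93)]
port [([236.0, 79.0, 326.0, 170.0], 0.87), ([297.0, 285.0, 323.0, 331.0], 0.49)]
cam_1 [([240.0, 362.0, 278.0, 399.0], 0.81), ([299.0, 283.0, 325.0, 328.0], 0.78)]
slip_cap [([240.0, 363.0, 277.0, 399.0], 0.71)]
wash_bottle [([345.0, 115.0, 377.0, 192.0], 0.9)]
```

View pics/scene0.png

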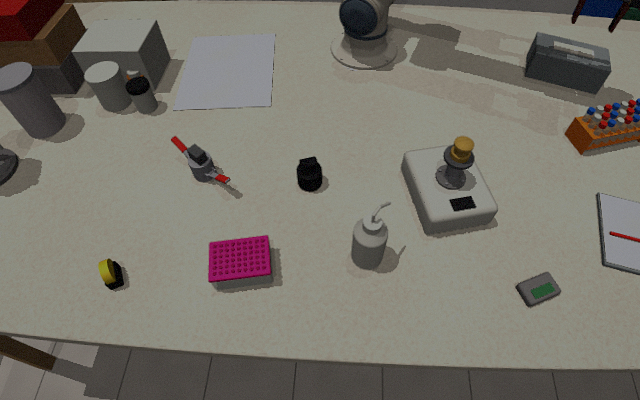

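View pics/side0.png

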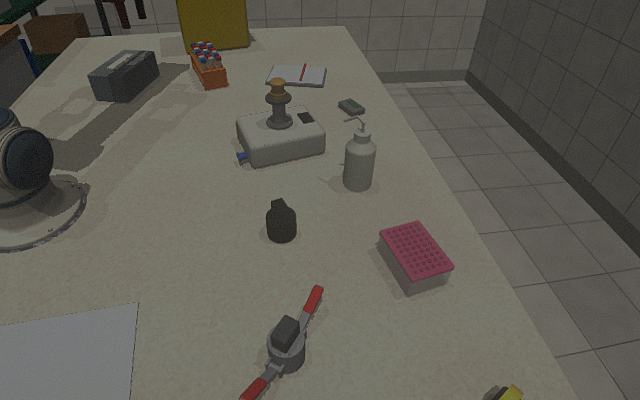

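The scene view shows the cap at (203,163), its red arms running from upper left to lower right. The black slip cap is at (310,175), the wash bottle at (370,240) and the brass adaptor at (460,150). In the side view the cap is at (287,345) and the adaptor at (278,95). Next I'll measure them from the depth images.

```bash
cat > h.py <<'E'
import numpy as np,cv2
def cloud(d,T=None):
    T=d["pose"] if T is None else T
    z=d["range_z"];K=d["intrinsics"]
    v,u=np.mgrid[0:400,0:640]
    p=cv2.undistortPoints(np.stack([u,v],-1).reshape(-1,1,2).astype(float),K,d["distortion"]).reshape(400,640,2)
    P=np.concatenate([p*z[...,None],z[...,None]],-1)
    W=P@T[:3,:3].T+T[:3,3]
    W[z<=0]=np.nan
    return W
def circ(p):
    A=np.c_[2*p,np.ones(len(p))];s=np.linalg.lstsq(A,(p**2).sum(1),rcond=None)[0]
    return s[:2],np.sqrt(s[2]+s[0]**2+s[1]**2)
E
python3 - <<'E'
from h import *
for c,bc,bp in (("scene",(165,125,240,195),(435,125,490,195)),("side",(225,275,340,400),(250,70,310,135))):
    d=dict(np.load(f"{c}0.npz")); W=cloud(d); f=d["frame"].astype(int)
    def reg(b): 
        return W[b[1]:b[3],b[0]:b[2]].reshape(-1,3), f[b[1]:b[3],b[0]:b[2]].reshape(-1,3)
    P,C=reg(bp)
    for lo,hi in ((.18,.20),(.15,.184),(.135,.15),(.08,.13),(.06,.08)):
        m=(P[:,2]>lo)&(P[:,2]<hi); q=P[m]
        print(c,"port",lo,hi,m.sum(),np.nanmedian(q,0).round(4),q.min(0).round(3),q.max(0).round(3)) if m.sum() else None
        if m.sum()>20: 
            cc,rr=circ(q[:,:2]);print("  circ",cc.round(4),rr.round(4))
    P,C=reg(bc)
    red=(C[:,0]>90)&(C[:,0]>2*C[:,1])&(P[:,2]>.01)
    q=P[red]; 
    mu=q.mean(0); u=np.linalg.svd(q-mu)[2][0]; s=(q-mu)@u
    print(c,"red ends",q[s>0].mean(0).round(4),q[s<0].mean(0).round(4),"yaw",np.degrees(np.arctan2(u[1],u[0])).round(1), red.sum(), q[:,2].min(),q[:,2].max())
    for lo,hi in ((.08,.1),(.06,.08),(.05,.06)):
        m=(P[:,2]>lo)&(P[:,2]<hi)&~((C[:,0]>2*C[:,1])); q=P[m]
        if m.sum()>4:
            print(c,"cap",lo,hi,m.sum(),np.median(q,0).round(4),q.mean(0).round(4),q.min(0).round(3),q.max(0).round(3), cv2.minAreaRect((q[:,:2]*1000).astype(np.float32)))
E
```

```text
scene port 0.18 0.2 254 [0.5728 0.1868 0.1871] [0.55  0.169 0.18 ] [0.59  0.209 0.19 ]
  circ [0.5705 0.188 ] 0.014
scene port 0.15 0.184 262 [0.5805 0.1822 0.1611] [0.55  0.169 0.15 ] [0.59  0.209 0.184]
  circ [0.5681 0.1889] 0.0175
scene port 0.135 0.15 350 [0.5842 0.181  0.1446] [0.536 0.159 0.135] [0.601 0.222 0.15 ]
  circ [0.5686 0.1893] 0.027
scene port 0.08 0.13 163 [0.5814 0.1833 0.0984] [0.554 0.168 0.08 ] [0.59  0.214 0.119]
  circ [0.5689 0.1896] 0.0152
scene port 0.06 0.08 1439 [0.5793 0.2041 0.0701] [0.464 0.152 0.064] [0.615 0.275 0.08 ]
  circ [0.5521 0.2055] 0.0527
scene red ends [ 0.5833 -0.3267  0.0525] [ 0.4845 -0.4561  0.0531] yaw 52.7 177 0.037764726280865135 0.0645874808154061
scene cap 0.08 0.1 167 [ 0.5347 -0.3908  0.0863] [ 0.5341 -0.3904  0.0859] [ 0.514 -0.413  0.08 ] [ 0.553 -0.368  0.089] ((532.5142822265625, -391.80242919921875), (42.291290283203125, 26.52161407470703), 50.067955017089844)
scene cap 0.06 0.08 97 [ 0.5442 -0.3803  0.0704] [ 0.542  -0.3863  0.0703] [ 0.466 -0.475  0.06 ] [ 0.598 -0.311  0.08 ] ((533.0250854492188, -391.57666015625), (205
[... 954 characters left out ...]
201566295987 0.06459818033163522
side cap 0.08 0.1 518 [ 0.5317 -0.3955  0.0864] [ 0.5317 -0.3951  0.0861] [ 0.511 -0.415  0.08 ] [ 0.553 -0.371  0.089] ((531.9019775390625, -393.00445556640625), (40.018798828125, 26.205488204956055), 51.65748596191406)
side cap 0.06 0.08 224 [ 0.531  -0.4058  0.0698] [ 0.531  -0.4046  0.0699] [ 0.467 -0.472  0.06 ] [ 0.599 -0.309  0.08 ] ((534.1693725585938, -392.9144592285156), (204.97994995117188, 24.978633880615234), 48.64728546142578)
side cap 0.05 0.06 553 [ 0.5375 -0.4059  0.0553] [ 0.5335 -0.4027  0.0553] [ 0.466 -0.471  0.05 ] [ 0.6   -0.306  0.06 ] ((533.3621826171875, -390.5126647949219), (201.62225341796875, 55.27174377441406), 64.18706512451172)
```

```bash
python3 - <<'E'
from h import *
d=dict(np.load("scene0.npz")); W=cloud(d)
for n,b in (("slip",(297,155,324,192)),("bottle",(345,200,410,275)),("tank",(400,140,500,240))):
    P=W[b[1]:b[3],b[0]:b[2]].reshape(-1,3);P=P[np.isfinite(P[:,2])]
    P=P[P[:,2]>.02];print(n,P.min(0).round(3),P.max(0).round(3),P.mean(0).round(3))
    if n=="bottle":
        q=P[(P[:,2]>.03)&(P[:,2]<.1)];print(circ(q[:,:2])); q=P[P[:,2]>.13];print(q.min(0).round(3),q.max(0).round(3))
    if n=="tank":
        q=P[(P[:,2]>.06)&(P[:,2]<.075)]; print(cv2.minAreaRect((q[:,:2]*1000).astype(np.float32)))
E
python3 -m pendant '[{"tx":0.3,"ty":-0.5,"tz":0.5},{"tx":0.3,"ty":-0.5,"tz":0.3,"az":-0.12},{"tx":0.4,"ty":-0.5,"az":-0.12},{"tx":0.4,"ty":-0.5,"az":-0.12}]' 1 40
```

```text
slip [ 0.526 -0.157  0.02 ] [ 0.578 -0.101  0.081] [ 0.559 -0.128  0.054]
bottle [ 0.701 -0.027  0.02 ] [0.771 0.041 0.178] [0.751 0.006 0.102]
(array([0.7356321 , 0.00748335]), np.float64(0.03371018246008888))
[ 0.701 -0.011  0.13 ] [0.754 0.04  0.178]
tank [0.464 0.09  0.02 ] [0.683 0.287 0.19 ] [0.597 0.179 0.076]
((570.1954345703125, 188.80996704101562), (200.37158203125, 159.03221130371094), 14.013124465942383)$[0]: bad value
```

```bash
python3 -m pendant '[{"tx":0.3,"ty":-0.5,"tz":0.5,"ax":0,"ay":0,"az":0},{"tx":0.3,"ty":-0.5,"tz":0.3,"ax":0,"ay":0,"az":-0.12},{"tx":0.4,"ty":-0.4,"tz":0,"ax":0,"ay":0,"az":-0.12},{"tx":0.4,"ty":-0.4,"tz":0,"ax":0,"ay":0,"az":-0.12}]' 1 40
```

```text
t: 1.1
tool_pos: [0.3005, 0.4034, 0.263]
tool_rot: [0.646, 0.285, 0.648, -0.285]
contact_force: [0.4, 0.8, 0.2]
finger_gap: 0.0876
```

```bash
python3 -m pendant '[{"tx":0.3,"ty":-0.5,"tz":0,"ax":0,"ay":0,"az":-0.12},{"tx":0.3,"ty":-0.5,"tz":0,"ax":0,"ay":0,"az":-0.12},{"tx":0.3,"ty":-0.5,"tz":0,"ax":0,"ay":0,"az":-0.12},{"tx":0.3,"ty":-0.5,"tz":0,"ax":0,"ay":0,"az":-0.12},{"tx":0.3,"ty":-0.5,"tz":0,"ax":0,"ay":0,"az":-0.12},{"tx":0.2,"ty":-0.5,"tz":0,"ax":0,"ay":0,"az":-0.12},{"tx":0.2,"ty":-0.5,"tz":0,"ax":0,"ay":0,"az":-0.12},{"tx":0.1,"ty":-0.5,"tz":0,"ax":0,"ay":0,"az":-0.08},{"tx":0.1,"ty":-0.5,"tz":0,"ax":0,"ay":0,"az":0},{"tx":0.1,"ty":-0.5,"tz":0,"ax":0,"ay":0,"az":0},{"tx":0.1,"ty":-0.5,"tz":0,"ax":0,"ay":0,"az":0},{"tx":0,"ty":-0.5,"tz":0,"ax":0,"ay":0,"az":0},{"tx":0,"ty":-0.5,"tz":0,"ax":0,"ay":0,"az":0}]'
```

```text
t: 2.72
tool_pos: [0.5368, -0.2695, 0.2641]
tool_rot: [0.303, 0.642, 0.301, -0.637]
contact_force: [0.2, 0.4, -0.7]
finger_gap: 0.0877
```

```bash
cat >> h.py <<'E'
from scipy.spatial.transform import Rotation as Ro
def pose(o):
    q=o["tool_rot"];T=np.eye(4);T[:3,:3]=Ro.from_quat([q[1],q[2],q[3],q[0]]).as_matrix();T[:3,3]=o["tool_pos"];return T
def show(o):
    T=pose(o);print("t",round(o["t"],2),"pos",T[:3,3].round(4),"xaxis",T[:3,0].round(3),"y az",np.degrees(np.arctan2(T[1,1],T[0,1])).round(2),"F",np.round(o["contact_force"],1),"gap",round(o["finger_gap"],4),"j",np.round(o["joint_positions"],2))
E
python3 -c "
from h import *
from cell import r
show(r.get_obs())"
```

```text
t 2.73 pos [ 0.5368 -0.2695  0.2641] xaxis [ 0.007  0.001 -1.   ] y az -39.43 F [ 0.2  0.4 -0.7] gap 0.0877 j [-0.52  0.12  1.08  0.    1.94  0.17]
```

```bash
python3 -m pendant '[{"tx":-0.01,"ty":-0.45,"tz":-0.2,"ax":0,"ay":0.005,"az":0.026},{"tx":-0.01,"ty":-0.45,"tz":-0.2,"ax":0,"ay":0,"az":0},{"tx":-0.02,"ty":-0.3,"tz":-0.2,"ax":0,"ay":0,"az":0},{"tx":0,"ty":0,"tz":-0.1,"ax":0,"ay":0,"az":0}]'
python3 - <<'E'
from h import *
from cell import r,imaging
o=r.get_obs();show(o);T=pose(o)
d=imaging.capture("wrist");cv2.imwrite("pics/w1.png",d["frame"][:,:,::-1])
W=cloud(d,T@d["hand_eye"])
print([(x["box"],x["p"]) for x in imaging.find_in("cap","wrist")])
z=W[...,2]; near=(abs(W[...,0]-.5325)<.12)&(abs(W[...,1]+.392)<.12)
q=W[(z>.08)&(z<.1)&near];print(len(q),cv2.minAreaRect((q[:,:2]*1000).astype(np.float32)),q[:,2].max())
q=W[(z>.05)&(z<.06)&near];print(len(q),cv2.minAreaRect((q[:,:2]*1000).astype(np.float32)))
C=d["frame"].astype(int);red=(C[...,0]>90)&(C[...,0]>2*C[...,1])&(z>.02)&near
q=W[red];mu=q.mean(0);u=np.linalg.svd(q-mu)[2][0];s=(q-mu)@u;a=q[s>0].mean(0);b=q[s<0].mean(0)
print(a,b,(a+b)/2,np.degrees(np.arctan2(*(a-b)[1::-1])))
E
```

```text
t: 3.22
tool_pos: [0.5314, -0.3973, 0.1919]
tool_rot: [0.313, 0.634, 0.313, -0.634]
contact_force: [0.2, 0.5, 0.9]
finger_gap: 0.0874
t 3.23 pos [ 0.5314 -0.3973  0.1919] xaxis [-0.  0. -1.] y az -37.39 F [0.2 0.5 0.9] gap 0.0874 j [-0.69  0.27  1.03  0.    1.84 -0.04]
[([310.1, 58.4, 328.8, 141.0], 0.35)]
1247 ((531.5982055664062, -392.0622253417969), (40.08095932006836, 25.755733489990234), 52.99658203125) 0.09005109940906442
1944 ((534.328369140625, -387.2765808105469), (194.98171997070312, 54.85552978515625), 64.25030517578125)
[ 0.48322901 -0.45648176  0.05478729] [ 0.58213403 -0.32622987  0.05391078] [ 0.53268152 -0.39135582  0.05434903] -127.21072968038358
```

View pics/w1.png

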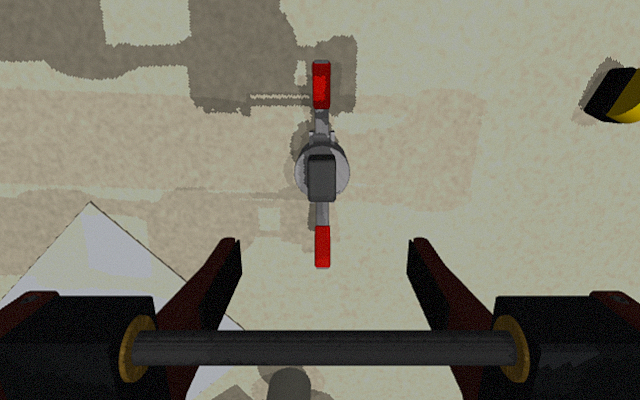

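The wrist view shows the cap at (321,178) with its arms vertical in the picture, so the jaws are square to the lug. Its centre is (0.532, -0.392). I'll descend and grip.

```bash
python3 -m pendant '[{"tx":0.005,"ty":0.05,"tz":-0.4,"ax":0,"ay":0,"az":0},{"tx":0,"ty":0,"tz":-0.4,"ax":0,"ay":0,"az":0},{"tx":0,"ty":0,"tz":-0.35,"ax":0,"ay":0,"az":0},{"tx":0,"ty":0,"tz":0,"ax":0,"ay":0,"az":0}]'
python3 -c "
from h import *
from cell import r
show(r.get_obs())"
```

```text
t: 3.82
tool_pos: [0.5363, -0.385, 0.0827]
tool_rot: [0.319, 0.635, 0.313, -0.63]
contact_force: [-0.4, 0.6, 0.0]
finger_gap: 0.088
t 3.83 pos [ 0.5363 -0.385   0.0827] xaxis [ 0.009 -0.004 -1.   ] y az -36.88 F [-0.4  0.6  0. ] gap 0.088 j [-0.68  0.25  1.25  0.    1.63 -0.03]
```

```bash
python3 -m pendant '[{"tx":-0.04,"ty":-0.07,"tz":-0.1,"ax":0.003,"ay":0.006,"az":-0.003},{"tx":0,"ty":0,"tz":-0.1,"ax":0,"ay":0,"az":0},{"tx":0,"ty":0,"tz":0,"ax":0,"ay":0,"az":0}]'
python3 -c "
from h import *
from cell import r
show(r.get_obs())"
```

```text
t: 4.2
tool_pos: [0.5347, -0.3929, 0.0681]
tool_rot: [0.318, 0.634, 0.313, -0.632]
contact_force: [-0.2, 0.6, -1.2]
finger_gap: 0.0878
t 4.2 pos [ 0.5347 -0.3929  0.0681] xaxis [ 0.007 -0.005 -1.   ] y az -37.06 F [-0.2  0.6 -1.2] gap 0.0878 j [-0.69  0.26  1.26  0.    1.61 -0.04]
```

```bash
python3 -m pendant '[{"tx":-0.025,"ty":0.01,"tz":-0.08,"ax":0.004,"ay":0.006,"az":-0.002},{"tx":0,"ty":0,"tz":0,"ax":0,"ay":0,"az":0}]'
python3 -c "
from h import *
from cell import r
show(r.get_obs())"
```

```text
t: 4.45
tool_pos: [0.5324, -0.3923, 0.0607]
tool_rot: [-0.314, -0.633, -0.315, 0.634]
contact_force: [0.3, -0.5, -0.1]
finger_gap: 0.0876
t 4.45 pos [ 0.5324 -0.3923  0.0607] xaxis [-0.002  0.001 -1.   ] y az -37.26 F [ 0.3 -0.5 -0.1] gap 0.0876 j [-0.69  0.27  1.26 -0.    1.61 -0.04]
```

```bash
python3 -m pendant '[{"tx":0,"ty":0,"tz":0,"ax":0,"ay":0,"az":0},{"tx":0,"ty":0,"tz":0,"ax":0,"ay":0,"az":0},{"tx":0,"ty":0,"tz":0,"ax":0,"ay":0,"az":0},{"tx":0,"ty":0,"tz":0,"ax":0,"ay":0,"az":0},{"tx":0,"ty":0,"tz":0,"ax":0,"ay":0,"az":0},{"tx":0,"ty":0,"tz":0,"ax":0,"ay":0,"az":0}]' -1 50
python3 -c "
from h import *
from cell import r
show(r.get_obs())"
```

```text
t: 5.2
tool_pos: [0.5326, -0.3925, 0.0615]
tool_rot: [-0.314, -0.633, -0.314, 0.634]
contact_force: [-0.2, -0.3, 1.3]
finger_gap: 0.0315
t 5.2 pos [ 0.5326 -0.3925  0.0615] xaxis [-0.001 -0.    -1.   ] y az -37.27 F [-0.2 -0.3  1.3] gap 0.0315 j [-0.69  0.27  1.26 -0.    1.61 -0.04]
```

```bash
python3 -m pendant '[{"tx":0,"ty":0,"tz":0,"ax":0,"ay":0,"az":0},{"tx":0,"ty":0,"tz":0.1,"ax":0,"ay":0,"az":0},{"tx":0,"ty":0,"tz":0.25,"ax":0,"ay":0,"az":0},{"tx":0,"ty":0,"tz":0.4,"ax":0,"ay":0,"az":0}]'
python3 -c "
from h import *
from cell import r
show(r.get_obs())"
```

```text
t: 5.7
tool_pos: [0.5309, -0.3911, 0.1349]
tool_rot: [-0.311, -0.632, -0.317, 0.635]
contact_force: [-0.2, 0.4, -0.4]
finger_gap: 0.0003
t 5.7 pos [ 0.5309 -0.3911  0.1349] xaxis [-0.007  0.005 -1.   ] y az -37.27 F [-0.2  0.4 -0.4] gap 0.0003 j [-0.69  0.26  1.15 -0.    1.75 -0.04]
```

The gripper shut to zero, so the cap was missed or squeezed out. I'll look before doing anything else.

Run:
```python
from h import *
from cell import r,imaging
o=r.get_obs();show(o)
a=[]
for c in ("wrist","side","scene"):
    d=imaging.capture(c); np.savez(f"{c}2.npz",T=pose(o),**d)
    f=d["frame"][:,:,::-1]
    cv2.imwrite(f"pics/{c}2.png",f)
    print(c,[(x["box"],x["p"]) for x in imaging.find_in("cap",c)])
d=dict(np.load("side2.npz"));f=d["frame"][250:400,180:400,::-1]
cv2.imwrite("pics/side2z.png",cv2.resize(f,None,fx=3.4,fy=3.4))
```

```text
t 5.7 pos [ 0.5309 -0.3911  0.1349] xaxis [-0.007  0.005 -1.   ] y az -37.27 F [-0.2  0.4 -0.4] gap 0.0003 j [-0.69  0.26  1.15 -0.    1.75 -0.04]
wrist [([293.9, 61.1, 362.7, 238.4], 0.87)]
side [([236.2, 280.6, 325.4, 398.5], 0.7)]
scene [([172.9, 135.0, 226.8, 187.5], 0.93), ([399.2, 136.0, 501.4, 235.5], 0.24), ([209.8, 172.0, 228.8, 182.4], 0.21)]
```

View pics/wrist2.png

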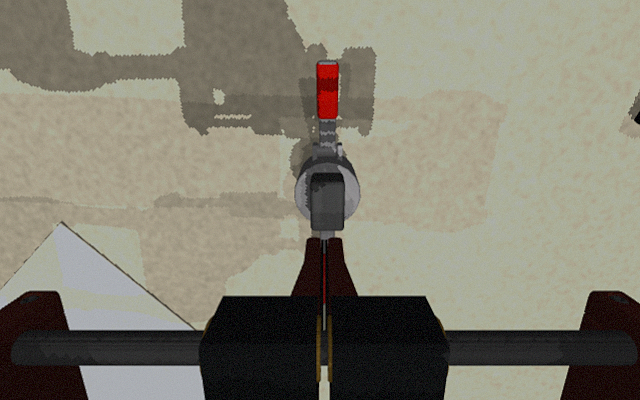

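View pics/side2z.png

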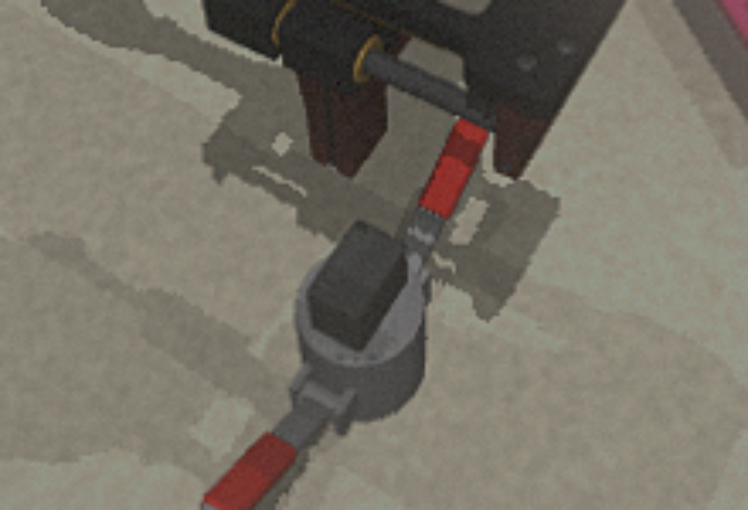

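The cap still stands in place: wrist view lug at (327,200), side zoom lug at (360,285). The fingers had not finished closing when I lifted. I'll check the pose and try again, waiting for the gap to settle.

```bash
python3 - <<'E'
from h import *
for c in ("wrist","side"):
    d=dict(np.load(f"{c}2.npz")); W=cloud(d,d["T"]@d["hand_eye"] if c=="wrist" else None)
    z=W[...,2]; near=(abs(W[...,0]-.5325)<.13)&(abs(W[...,1]+.392)<.13)
    q=W[(z>.08)&(z<.095)&near&(np.hypot(W[...,0]-.532,W[...,1]+.392)<.04)];print(len(q),cv2.minAreaRect((q[:,:2]*1000).astype(np.float32)),q.mean(0),q[:,2].max())
E
python3 -m pendant '[{"tx":0.01,"ty":-0.01,"tz":0.1,"ax":-0.003,"ay":-0.005,"az":0},{"tx":0,"ty":0,"tz":0,"ax":0,"ay":0,"az":0},{"tx":0,"ty":0,"tz":0,"ax":0,"ay":0,"az":0},{"tx":0,"ty":0,"tz":0,"ax":0,"ay":0,"az":0},{"tx":0,"ty":0,"tz":0,"ax":0,"ay":0,"az":0},{"tx":0,"ty":0,"tz":0,"ax":0,"ay":0,"az":0}]' 0.3 50
python3 -c "
from h import *
from cell import r
show(r.get_obs())"
```

```text
1758 ((531.9478759765625, -392.09393310546875), (39.80276870727539, 25.58332633972168), 52.24223709106445) [ 0.53262902 -0.3909788   0.08730209] 0.08984679842979723
521 ((531.7188720703125, -393.0594177246094), (40.07391357421875, 26.29414176940918), 51.92009735107422) [ 0.53166651 -0.39500904  0.08598002] 0.08933187234580253
t: 6.75
tool_pos: [0.5311, -0.3915, 0.1408]
tool_rot: [-0.313, -0.633, -0.315, 0.634]
contact_force: [0.7, 0.9, -0.4]
finger_gap: 0.0555
t 6.75 pos [ 0.5311 -0.3915  0.1408] xaxis [-0.002  0.003 -1.   ] y az -37.27 F [ 0.7  0.9 -0.4] gap 0.0555 j [-0.69  0.25  1.14  0.    1.75 -0.04]
```

```bash
python3 -m pendant '[{"tx":0.01,"ty":-0.01,"tz":-0.3,"ax":0,"ay":0,"az":0},{"tx":0,"ty":0,"tz":-0.3,"ax":0,"ay":0,"az":0},{"tx":0,"ty":0,"tz":-0.18,"ax":0,"ay":0,"az":0},{"tx":0,"ty":0,"tz":0,"ax":0,"ay":0,"az":0}]'
python3 -c "
from h import *
from cell import r
show(r.get_obs())"
```

```text
t: 7.25
tool_pos: [0.5324, -0.3928, 0.0618]
tool_rot: [0.313, 0.634, 0.315, -0.634]
contact_force: [-0.6, 0.5, 1.0]
finger_gap: 0.0572
t 7.25 pos [ 0.5324 -0.3928  0.0618] xaxis [-0.001  0.001 -1.   ] y az -37.27 F [-0.6  0.5  1. ] gap 0.0572 j [-0.69  0.27  1.26  0.    1.61 -0.04]
```

```bash
python3 -m pendant '[{"tx":0,"ty":0.005,"tz":-0.02,"ax":0,"ay":0,"az":0},{"tx":0,"ty":0,"tz":0,"ax":0,"ay":0,"az":0},{"tx":0,"ty":0,"tz":0,"ax":0,"ay":0,"az":0},{"tx":0,"ty":0,"tz":0,"ax":0,"ay":0,"az":0},{"tx":0,"ty":0,"tz":0,"ax":0,"ay":0,"az":0},{"tx":0,"ty":0,"tz":0,"ax":0,"ay":0,"az":0},{"tx":0,"ty":0,"tz":0,"ax":0,"ay":0,"az":0}]' -1 50
python3 -c "
from h import *
from cell import r
show(r.get_obs())"
```

```text
t: 8.12
tool_pos: [0.5342, -0.3936, 0.0646]
tool_rot: [0.316, 0.635, 0.312, -0.633]
contact_force: [-0.4, 0.5, -0.2]
finger_gap: 0.0004
t 8.12 pos [ 0.5342 -0.3936  0.0646] xaxis [ 0.005 -0.003 -1.   ] y az -37.26 F [-0.4  0.5 -0.2] gap 0.0004 j [-0.69  0.27  1.26  0.    1.61 -0.04]
```

The gap went to zero again with the TCP at lug height, so the fingers are not where I think. I'll look at it.

Run:
```python
from h import *
from cell import r,imaging
o=r.get_obs();show(o)
for c in ("wrist","side","scene"):
    d=imaging.capture(c); np.savez(f"{c}3.npz",T=pose(o),**d)
    cv2.imwrite(f"pics/{c}3.png",d["frame"][:,:,::-1])
d=dict(np.load("side3.npz"));f=d["frame"][250:400,180:400,::-1]
e=dict(np.load("scene3.npz"));g=e["frame"][90:210,120:296,::-1]
cv2.imwrite("pics/z3.png",np.hstack([cv2.resize(f,(400,272),interpolation=3),cv2.resize(g,(400,272),interpolation=3)]))
```

```text
t 8.12 pos [ 0.5342 -0.3936  0.0646] xaxis [ 0.005 -0.003 -1.   ] y az -37.26 F [-0.4  0.5 -0.2] gap 0.0004 j [-0.69  0.27  1.26  0.    1.61 -0.04]
```

View pics/wrist3.png

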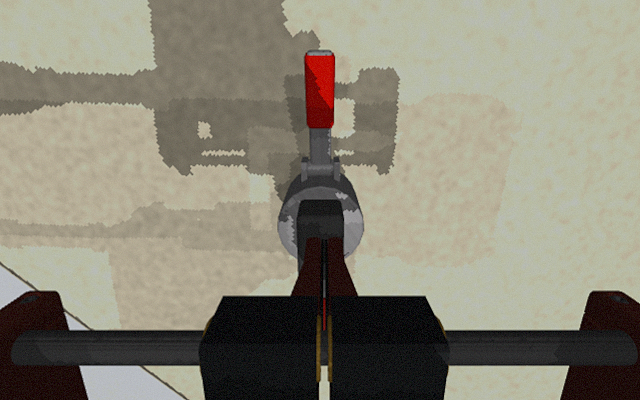

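View pics/z3.png

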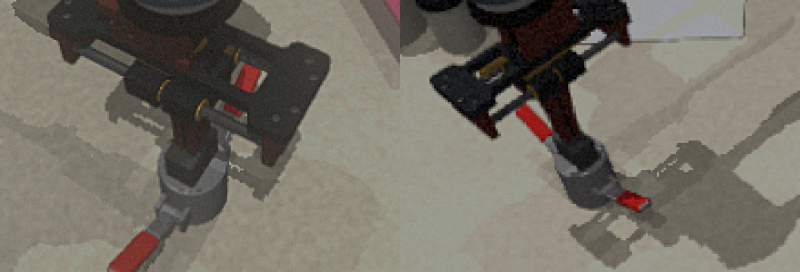

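Run:
```python
from h import *
d=dict(np.load("wrist3.npz")); H=d["hand_eye"]; W=cloud(d,d["T"]@H); Tl=cloud(d,H)
for v in range(180,330,12): print(v,Tl[v,312].round(4),Tl[v,335].round(4),W[v,335].round(4),d["frame"][v,335])
for c in ("side","scene"):
    d=dict(np.load(c+"3.npz")); W=cloud(d); 
    m=(np.hypot(W[...,0]-.533,W[...,1]+.393)<.045)
    C=d["frame"].astype(int)
    for lo in np.arange(.05,.14,.008):
        k=m&(W[...,2]>=lo)&(W[...,2]<lo+.008)
        if k.sum()>3: print(c,lo.round(3),k.sum(),W[k].mean(0).round(4),W[k].min(0).round(3),W[k].max(0).round(3),C[k].mean(0).round())
```

```text
180 [ 0.0241 -0.0082 -0.0263] [ 0.0268  0.007  -0.0256] [ 0.5554 -0.3776  0.0378] [62 54 61]
192 [ 0.0089 -0.0078 -0.0226] [ 0.007   0.0064 -0.0232] [ 0.5534 -0.3791  0.0576] [78 76 81]
204 [-0.004  -0.0074 -0.0192] [-0.0049  0.0061 -0.0195] [ 0.5508 -0.3818  0.0695] [25 26 23]
216 [-0.0222 -0.0068 -0.0186] [-0.022   0.0055 -0.0185] [ 0.5497 -0.3822  0.0867] [35 37 37]
228 [-0.0244 -0.0068 -0.0126] [-0.0232  0.0055 -0.0121] [ 0.5458 -0.3873  0.0879] [44 46 44]
240 [-0.036  -0.0065 -0.0109] [-0.0347  0.0052 -0.0103] [ 0.5444 -0.3884  0.0994] [31  3  0]
252 [-0.0482 -0.0061 -0.0104] [-0.0488  0.0047 -0.0107] [ 0.5442 -0.3878  0.1134] [31  5  2]
264 [-0.0596 -0.0057 -0.0103] [-0.0602  0.0044 -0.0107] [ 0.5438 -0.3876  0.1249] [37 14 16]
276 [-0.0711 -0.0053 -0.0112] [-0.0704  0.004  -0.0108] [ 0.5436 -0.3873  0.1351] [32 13 11]
288 [-0.0787 -0.0051 -0.0104] [-0.0796  0.0037 -0.011 ] [ 0.5435 -0.3869  0.1442] [31  4  0]
300 [-0.1194 -0.0036 -0.033 ] [-0.1192  0.0022 -0.0329] [ 0.5553 -0.3685  0.1838] [10 10  6]
312 [-0.1238 -0.0034 -0.0327] [-0.1232  0.0021 -0.0322] [ 0.5548 -0.3689  0.1
[... 1717 characters left out ...]
ne 0.09 7 [ 0.5398 -0.388   0.0964] [ 0.535 -0.399  0.094] [ 0.545 -0.379  0.098] [29. 15. 15.]
scene 0.098 28 [ 0.539  -0.3882  0.1017] [ 0.531 -0.409  0.098] [ 0.547 -0.378  0.106] [36. 22. 18.]
scene 0.106 31 [ 0.5392 -0.3889  0.1096] [ 0.531 -0.406  0.106] [ 0.547 -0.379  0.114] [35. 21. 18.]
scene 0.114 32 [ 0.5391 -0.3896  0.1181] [ 0.532 -0.408  0.114] [ 0.546 -0.378  0.122] [36. 23. 19.]
scene 0.122 29 [ 0.5397 -0.3867  0.1264] [ 0.53  -0.401  0.123] [ 0.547 -0.379  0.13 ] [33. 16. 16.]
scene 0.13 31 [ 0.5396 -0.3875  0.1342] [ 0.529 -0.408  0.13 ] [ 0.547 -0.379  0.138] [39. 25. 23.]
scene 0.138 32 [ 0.5413 -0.3893  0.1418] [ 0.531 -0.407  0.138] [ 0.549 -0.378  0.146] [39. 24. 22.]
```

Run:
```python
from h import *
d=dict(np.load("wrist2.npz")); Tl=cloud(d,d["hand_eye"])
for u in (312,318,330,336):
  for v in range(226,262,3): print(u,v,Tl[v,u].round(4),d["frame"][v,u])
print(d["hand_eye"].round(4))
# side views at time 2: TCP z .1349 closed
d=dict(np.load("side2.npz")); W=cloud(d); m=(np.hypot(W[...,0]-.531,W[...,1]+.391)<.03)&(W[...,2]>.1)&(W[...,2]<.2)
print("side2 lowest", np.sort(W[m][:,2])[:12].round(4), "TCPz",d["T"][2,3])
d=dict(np.load("side3.npz")); W=cloud(d); m=(np.hypot(W[...,0]-.534,W[...,1]+.393)<.03)&(W[...,2]>.09)&(W[...,2]<.2)
print("side3 lowest", np.sort(W[m][:,2])[:12].round(4), "TCPz",d["T"][2,3])
```

```text
312 226 [ 0.0478 -0.0094  0.0162] [42 44 44]
312 229 [ 0.0477 -0.0095  0.0186] [50 49 46]
312 232 [ 0.1337 -0.0127  0.0586] [92 89 76]
312 235 [ 0.1329 -0.0127  0.0616] [110 102  86]
312 238 [-0.0332 -0.0066 -0.0108] [29  9 18]
312 241 [-0.037  -0.0064 -0.0108] [30 13 17]
312 244 [-0.0396 -0.0064 -0.0105] [24  0  0]
312 247 [-0.0436 -0.0062 -0.0108] [26 10  8]
312 250 [-0.0472 -0.0061 -0.011 ] [28  8 10]
312 253 [-0.0499 -0.006  -0.0108] [28 14 17]
312 256 [-0.0537 -0.0059 -0.0112] [31 23 12]
312 259 [-0.0559 -0.0058 -0.0108] [22  4  0]
318 226 [ 0.0473 -0.0049  0.016 ] [58 56 59]
318 229 [ 0.0488 -0.0049  0.0191] [54 48 53]
318 232 [ 0.1339 -0.0064  0.0587] [108 103  87]
318 235 [ 0.1351 -0.0065  0.0626] [106  99  86]
318 238 [-0.0334 -0.0035 -0.0108] [28  9 11]
318 241 [-0.0377 -0.0034 -0.0112] [24  5  2]
318 244 [-0.0401 -0.0034 -0.0107] [23  0  0]
318 247 [-0.0431 -0.0033 -0.0105] [23  6  0]
318 250 [-0.0471 -0.0033 -0.0109] [30  7 11]
318 253 [-0.0501 -0.0032 -0.0108] [33 13  8]
318 256 [-0.0528 -0.0032 -0.0107] [22  0  0]
318 259 [-0.0542 -0.0032 -0.0099] [31  0  3]
330 226 [0.
[... 795 characters left out ...]
[-0.0404  0.0055 -0.0108] [33  9  5]
336 247 [-0.0428  0.0054 -0.0104] [30  9  8]
336 250 [-0.0466  0.0053 -0.0107] [24 14  0]
336 253 [-0.0497  0.0052 -0.0106] [32 20 13]
336 256 [-0.053   0.005  -0.0108] [39 20 23]
336 259 [-0.0559  0.0049 -0.0108] [34 13 11]
[[-1.200e-03 -3.060e-01  9.520e-01 -1.933e-01]
 [ 1.000e+00 -1.100e-03  1.000e-03 -6.000e-04]
 [ 7.000e-04  9.520e-01  3.060e-01 -8.380e-02]
 [ 0.000e+00  0.000e+00  0.000e+00  1.000e+00]]
side2 lowest [0.1717 0.1718 0.172  0.1731 0.1733 0.1734 0.1735 0.1735 0.1736 0.1736
 0.1739 0.1746] TCPz 0.13486106075690382
side3 lowest [0.0939 0.0951 0.0958 0.0965 0.0966 0.0968 0.0971 0.0973 0.0976 0.0976
 0.0979 0.0981] TCPz 0.06460851533940838
```

The depth in wrist2 shows the fingers ending at tool x ≈ -0.032, and the side view has the tips at z ≈ 0.094 for a reported z of 0.065. The real fingertips are therefore about 31 mm short of the reported TCP, and the jaws closed just above the lug. I'll allow for that offset: open here, then descend to a reported z of about 0.031.

```bash
python3 -m pendant '[{"tx":-0.02,"ty":0.015,"tz":0.04,"ax":0.002,"ay":0.003,"az":0},{"tx":0,"ty":0,"tz":0,"ax":0,"ay":0,"az":0},{"tx":0,"ty":0,"tz":0,"ax":0,"ay":0,"az":0},{"tx":0,"ty":0,"tz":0,"ax":0,"ay":0,"az":0},{"tx":0,"ty":0,"tz":0,"ax":0,"ay":0,"az":0},{"tx":0,"ty":0,"tz":0,"ax":0,"ay":0,"az":0},{"tx":0,"ty":0,"tz":0,"ax":0,"ay":0,"az":0}]' 0.3 50
python3 -c "
from h import *
from cell import r
show(r.get_obs())"
```

```text
t: 9.15
tool_pos: [0.532, -0.392, 0.0687]
tool_rot: [-0.314, -0.633, -0.314, 0.634]
contact_force: [-0.4, -0.4, -0.2]
finger_gap: 0.0567
t 9.15 pos [ 0.532  -0.392   0.0687] xaxis [-0.     0.001 -1.   ] y az -37.27 F [-0.4 -0.4 -0.2] gap 0.0567 j [-0.69  0.26  1.25  0.    1.62 -0.04]
```

```bash
python3 -m pendant '[{"tx":0,"ty":0,"tz":-0.15,"ax":0,"ay":0,"az":0},{"tx":0,"ty":0,"tz":-0.15,"ax":0,"ay":0,"az":0},{"tx":0,"ty":0,"tz":-0.07,"ax":0,"ay":0,"az":0},{"tx":0,"ty":0,"tz":0,"ax":0,"ay":0,"az":0}]'
python3 - <<'E'
from h import *
from cell import r,imaging
o=r.get_obs();show(o)
d=imaging.capture("side"); W=cloud(d)
cv2.imwrite("pics/s4.png",cv2.resize(d["frame"][230:400,160:400,::-1],(720,510),interpolation=3))
E
```

```text
t: 9.65
tool_pos: [0.5312, -0.3913, 0.0273]
tool_rot: [-0.313, -0.633, -0.315, 0.634]
contact_force: [-0.5, 0.1, -0.3]
finger_gap: 0.0569
t 9.65 pos [ 0.5312 -0.3913  0.0273] xaxis [-0.003  0.002 -1.   ] y az -37.26 F [-0.5  0.1 -0.3] gap 0.0569 j [-0.69  0.28  1.31  0.    1.55 -0.04]
```

View pics/s4.png

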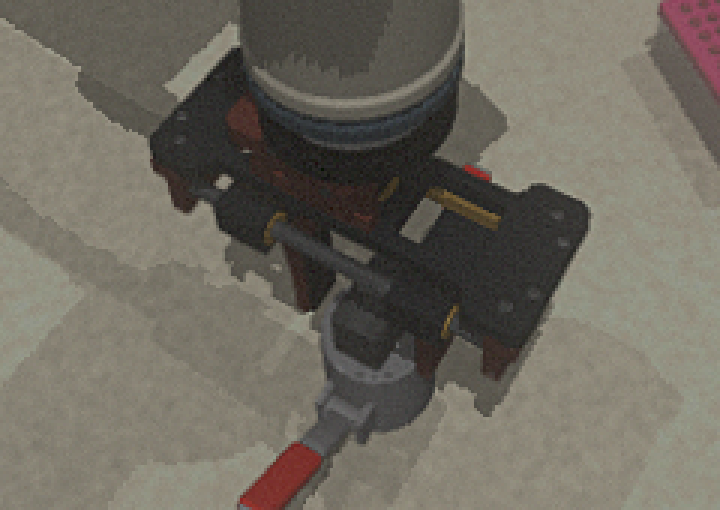

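The fingers now straddle the lug, with one at (310,280) and the other at (430,350). I'll close them.

```bash
python3 -m pendant '[{"tx":0.01,"ty":-0.005,"tz":0.035,"ax":0,"ay":0,"az":0},{"tx":0,"ty":0,"tz":0,"ax":0,"ay":0,"az":0},{"tx":0,"ty":0,"tz":0,"ax":0,"ay":0,"az":0},{"tx":0,"ty":0,"tz":0,"ax":0,"ay":0,"az":0},{"tx":0,"ty":0,"tz":0,"ax":0,"ay":0,"az":0},{"tx":0,"ty":0,"tz":0,"ax":0,"ay":0,"az":0},{"tx":0,"ty":0,"tz":0,"ax":0,"ay":0,"az":0}]' -1 50
python3 -c "
from h import *
from cell import r
show(r.get_obs())"
```

```text
t: 10.58
tool_pos: [0.5331, -0.3925, 0.0333]
tool_rot: [0.314, 0.634, 0.314, -0.634]
contact_force: [-0.2, 0.5, 0.7]
finger_gap: 0.0258
t 10.57 pos [ 0.5331 -0.3925  0.0333] xaxis [-0.  0. -1.] y az -37.26 F [-0.2  0.5  0.7] gap 0.0258 j [-0.69  0.28  1.3   0.    1.56 -0.04]
```

Gripped at 25.8 mm. Lifting now.

```bash
python3 -m pendant '[{"tx":0,"ty":0,"tz":0.1,"ax":0,"ay":0,"az":0},{"tx":0,"ty":0,"tz":0.3,"ax":0,"ay":0,"az":0},{"tx":0,"ty":0,"tz":0.5,"ax":0,"ay":0,"az":0},{"tx":0,"ty":0,"tz":0.5,"ax":0,"ay":0,"az":0},{"tx":0,"ty":0,"tz":0.5,"ax":0,"ay":0,"az":0},{"tx":0,"ty":0,"tz":0.4,"ax":0,"ay":0,"az":0},{"tx":0,"ty":0,"tz":0.2,"ax":0,"ay":0,"az":0}]'
python3 -c "
from h import *
from cell import r
show(r.get_obs())"
```

```text
t: 11.45
tool_pos: [0.528, -0.3884, 0.2824]
tool_rot: [-0.308, -0.631, -0.32, 0.636]
contact_force: [0.5, -0.2, -5.6]
finger_gap: 0.0256
t 11.45 pos [ 0.528  -0.3884  0.2824] xaxis [-0.014  0.012 -1.   ] y az -37.27 F [ 0.5 -0.2 -5.6] gap 0.0256 j [-0.69  0.31  0.82  0.    2.03 -0.04]
```

```bash
python3 -m pendant '[{"tx":0.05,"ty":0.2,"tz":0,"ax":-0.008,"ay":-0.009,"az":0.03},{"tx":0.05,"ty":0.4,"tz":0,"ax":0,"ay":0,"az":0.08},{"tx":0.05,"ty":0.5,"tz":0,"ax":0,"ay":0,"az":0.09},{"tx":0.05,"ty":0.5,"tz":0,"ax":0,"ay":0,"az":0.09},{"tx":0.05,"ty":0.5,"tz":0,"ax":0,"ay":0,"az":0.09},{"tx":0.05,"ty":0.5,"tz":0,"ax":0,"ay":0,"az":0.09},{"tx":0.05,"ty":0.5,"tz":0,"ax":0,"ay":0,"az":0.08},{"tx":0.05,"ty":0.5,"tz":0,"ax":0,"ay":0,"az":0.06},{"tx":0,"ty":0.5,"tz":0,"ax":0,"ay":0,"az":0.03},{"tx":0,"ty":0.4,"tz":0,"ax":0,"ay":0,"az":0},{"tx":0,"ty":0.2,"tz":0,"ax":0,"ay":0,"az":0},{"tx":0,"ty":0,"tz":0,"ax":0,"ay":0,"az":0}]'
python3 -c "
from h import *
from cell import r
show(r.get_obs())"
```

```text
t: 12.95
tool_pos: [0.564, 0.0962, 0.2795]
tool_rot: [0.575, 0.406, 0.58, -0.41]
contact_force: [-0.0, -0.4, -5.7]
finger_gap: 0.0256
t 12.95 pos [0.564  0.0962 0.2795] xaxis [-0.009 -0.    -1.   ] y az 19.53 F [-0.  -0.4 -5.7] gap 0.0256 j [ 0.11  0.06  1.11  0.    1.98 -0.23]
```

```bash
python3 -m pendant '[{"tx":0.02,"ty":0.35,"tz":0,"ax":0,"ay":-0.006,"az":0},{"tx":0.02,"ty":0.35,"tz":0,"ax":0,"ay":0,"az":0},{"tx":0,"ty":0.2,"tz":0,"ax":0,"ay":0,"az":0},{"tx":0,"ty":0,"tz":0,"ax":0,"ay":0,"az":0}]'
python3 - <<'E'
from h import *
from cell import r,imaging
o=r.get_obs();show(o)
for c in ("scene","side","wrist"):
    d=imaging.capture(c); np.savez(f"{c}5.npz",T=pose(o),**d)
    cv2.imwrite(f"pics/{c}5.png",d["frame"][:,:,::-1])
f=cv2.imread("pics/scene5.png")[50:250,370:640]; g=cv2.imread("pics/side5.png")[0:200,160:430]
cv2.imwrite("pics/z5.png",cv2.resize(np.hstack([f,g]),(800,296),interpolation=3))
E
```

```text
t: 13.45
tool_pos: [0.5682, 0.1844, 0.2786]
tool_rot: [0.577, 0.408, 0.576, -0.411]
contact_force: [0.1, -0.3, -5.0]
finger_gap: 0.0257
t 13.45 pos [0.5682 0.1844 0.2786] xaxis [-0.002 -0.004 -1.   ] y az 19.26 F [ 0.1 -0.3 -5. ] gap 0.0257 j [ 0.26  0.12  1.04 -0.    1.98 -0.08]
```

View pics/z5.png

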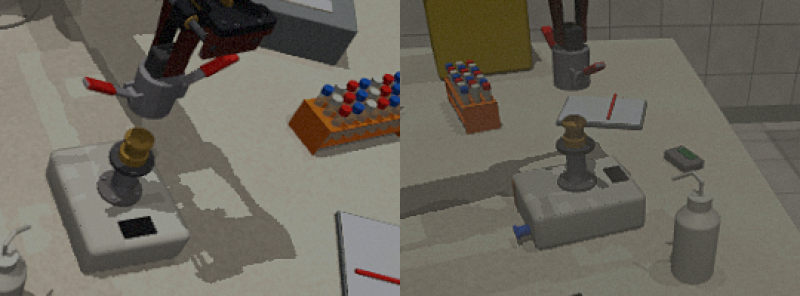

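View pics/wrist5.png

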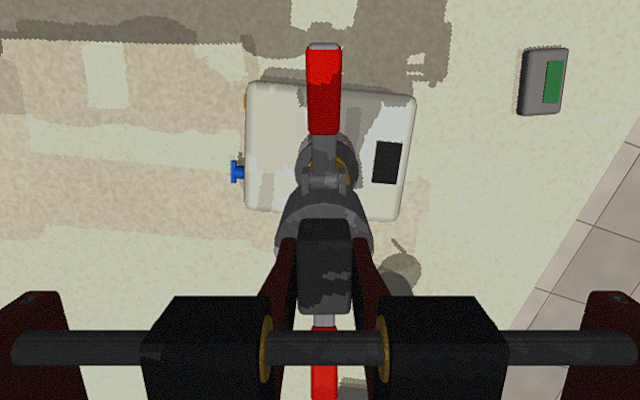

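The cap is held upright over the adaptor with both arms raised: scene crop at (155,88), side crop at (572,62). Next I'll fit cylinders to the held cap and the adaptor, camera by camera.

Run:
```python
from h import *
from scipy.optimize import least_squares
def fit(q,R):
    f=lambda p:np.hypot(q[:,0]-p[0],q[:,1]-p[1])-R
    s=least_squares(f,q[:,:2].mean(0),loss="soft_l1",f_scale=.001); return s.x.round(4),np.abs(f(s.x)).mean().round(4),len(q)
for c in ("scene","side"):
    d=dict(np.load(c+"5.npz"));W=cloud(d);z=W[...,2];rr=np.hypot(W[...,0]-.569,W[...,1]-.187)
    C=d["frame"].astype(int); red=C[...,0]>1.7*C[...,1]
    for lo,hi in ((.275,.298),(.247,.262),(.247,.298)):
        q=W[(z>lo)&(z<hi)&(rr<.04)&~red]; print(c,"cap",fit(q,.028))
    q=W[(z>.235)&(z<.31)&(rr<.04)&~red];print("zmin/max",q[:,2].min(),q[:,2].max())
    for (lo,hi,R) in ((.179,.183,.020),(.147,.156,.02),(.12,.137,.015),(.137,.143,.032)):
        q=W[(z>lo)&(z<hi)&(rr<.04)]
        if len(q)>5:print(c,"port",lo,fit(q,R))
```

```text
scene cap (array([0.5671, 0.1842]), np.float64(0.0017), 376)
scene cap (array([0.5672, 0.1837]), np.float64(0.0012), 157)
scene cap (array([0.5671, 0.184 ]), np.float64(0.0019), 729)
zmin/max 0.24380707453459194 0.309937730299232
scene port 0.179 (array([0.5669, 0.1893]), np.float64(0.0007), 34)
scene port 0.147 (array([0.5672, 0.1887]), np.float64(0.0013), 83)
scene port 0.137 (array([0.5673, 0.1905]), np.float64(0.0015), 65)
side cap (array([0.5686, 0.1838]), np.float64(0.001), 262)
side cap (array([0.5684, 0.1829]), np.float64(0.0013), 142)
side cap (array([0.5685, 0.1834]), np.float64(0.0012), 486)
zmin/max 0.24506512795211627 0.30995032391483524
side port 0.179 (array([0.5687, 0.1896]), np.float64(0.0007), 28)
side port 0.147 (array([0.5682, 0.1895]), np.float64(0.0015), 63)
side port 0.12 (array([0.5688, 0.1881]), np.float64(0.0009), 42)
side port 0.137 (array([0.569 , 0.1901]), np.float64(0.0011), 53)
```

```bash
python3 -m pendant '[{"tx":0,"ty":0.055,"tz":-0.1,"ax":0.003,"ay":-0.001,"az":0},{"tx":0,"ty":0,"tz":-0.15,"ax":0,"ay":0,"az":0},{"tx":0,"ty":0,"tz":-0.12,"ax":0,"ay":0,"az":0},{"tx":0,"ty":0,"tz":0,"ax":0,"ay":0,"az":0},{"tx":0,"ty":0,"tz":0,"ax":0,"ay":0,"az":0}]'
python3 -c "
from h import *
from cell import r
show(r.get_obs())"
```

```text
t: 14.22
tool_pos: [0.5682, 0.1862, 0.2382]
tool_rot: [0.575, 0.41, 0.576, -0.411]
contact_force: [-0.3, 0.2, -4.3]
finger_gap: 0.0254
t 14.22 pos [0.5682 0.1862 0.2382] xaxis [-0.002 -0.    -1.   ] y az 18.95 F [-0.3  0.2 -4.3] gap 0.0254 j [ 0.26  0.1   1.14  0.    1.9  -0.07]
```

```bash
python3 -m pendant '[{"tx":0,"ty":0.04,"tz":0,"ax":0,"ay":0,"az":0},{"tx":0,"ty":0,"tz":0,"ax":0,"ay":0,"az":0},{"tx":0,"ty":0,"tz":0,"ax":0,"ay":0,"az":0}]'
python3 - <<'E'
from h import *
from cell import r,imaging
o=r.get_obs();show(o)
from scipy.optimize import least_squares
def fit(q,R):
    f=lambda p:np.hypot(q[:,0]-p[0],q[:,1]-p[1])-R
    s=least_squares(f,q[:,:2].mean(0),loss="soft_l1",f_scale=.001); return s.x.round(4),np.abs(f(s.x)).mean().round(4),len(q)
for c in ("scene","side"):
    d=imaging.capture(c);W=cloud(d);z=W[...,2];rr=np.hypot(W[...,0]-.569,W[...,1]-.189)
    b=o["tool_pos"][2]-.0333
    red=d["frame"][...,0].astype(int)>1.7*d["frame"][...,1]
    q=W[(z>b+.003)&(z<b+.053)&(rr<.04)&~red]; print(c,"cap",fit(q,.028))
    q=W[(z>b+.003)&(z<b+.018)&(rr<.04)&~red]; print(c,"cap low",fit(q,.028))
    for lo,hi,R in ((.147,.156,.02),(.137,.143,.032)):
        q=W[(z>lo)&(z<hi)&(rr<.04)]; print(c,"port",fit(q,R))
E
```

```text
t: 14.6
tool_pos: [0.5686, 0.1907, 0.2395]
tool_rot: [0.576, 0.411, 0.576, -0.411]
contact_force: [-0.1, -0.9, -4.4]
finger_gap: 0.0256
t 14.6 pos [0.5686 0.1907 0.2395] xaxis [ 0.  0. -1.] y az 18.96 F [-0.1 -0.9 -4.4] gap 0.0256 j [ 0.27  0.11  1.13  0.    1.9  -0.06]
scene cap (array([0.5674, 0.1902]), np.float64(0.0023), 661)
scene cap low (array([0.5668, 0.191 ]), np.float64(0.0015), 135)
scene port (array([0.5675, 0.1895]), np.float64(0.0018), 88)
scene port (array([0.567 , 0.1904]), np.float64(0.0015), 71)
side cap (array([0.5685, 0.19  ]), np.float64(0.002), 481)
side cap low (array([0.5683, 0.19  ]), np.float64(0.0018), 124)
side port (array([0.5688, 0.1899]), np.float64(0.0011), 61)
side port (array([0.5691, 0.1899]), np.float64(0.0009), 55)
```

The cap is aligned to within about 0.5 mm in both cameras. Descending.

```bash
python3 -m pendant '[{"tx":0,"ty":-0.005,"tz":-0.1,"ax":0,"ay":0,"az":0},{"tx":0,"ty":0,"tz":-0.1,"ax":0,"ay":0,"az":0},{"tx":0,"ty":0,"tz":-0.1,"ax":0,"ay":0,"az":0},{"tx":0,"ty":0,"tz":0,"ax":0,"ay":0,"az":0}]'
python3 -c "
from h import *
from cell import r
show(r.get_obs())"
```

```text
t: 15.2
tool_pos: [0.5681, 0.1899, 0.206]
tool_rot: [0.575, 0.41, 0.576, -0.411]
contact_force: [0.6, -0.4, -5.7]
finger_gap: 0.0259
t 15.2 pos [0.5681 0.1899 0.206 ] xaxis [-0.002 -0.    -1.   ] y az 18.95 F [ 0.6 -0.4 -5.7] gap 0.0259 j [ 0.27  0.09  1.2   0.    1.85 -0.07]
```

```bash
python3 -m pendant '[{"tx":0.005,"ty":0,"tz":-0.1,"ax":0,"ay":-0.001,"az":0},{"tx":0,"ty":0,"tz":-0.1,"ax":0,"ay":0,"az":0},{"tx":0,"ty":0,"tz":-0.06,"ax":0,"ay":0,"az":0},{"tx":0,"ty":0,"tz":0,"ax":0,"ay":0,"az":0}]'
python3 -c "
from h import *
from cell import r
show(r.get_obs())"
```

```text
t: 15.7
tool_pos: [0.5687, 0.1899, 0.1785]
tool_rot: [0.576, 0.411, 0.575, -0.411]
contact_force: [0.8, 0.7, -6.5]
finger_gap: 0.026
t 15.7 pos [0.5687 0.1899 0.1785] xaxis [ 0.  0. -1.] y az 18.95 F [ 0.8  0.7 -6.5] gap 0.026 j [ 0.27  0.09  1.26 -0.    1.79 -0.07]
```

Nearly home and still hanging free. I'll push down gently until the force reverses.

```bash
python3 -m pendant '[{"tx":0,"ty":0,"tz":-0.03,"ax":0,"ay":0,"az":0},{"tx":0,"ty":0,"tz":-0.03,"ax":0,"ay":0,"az":0}]'; python3 -m pendant '[{"tx":0,"ty":0,"tz":-0.03,"ax":0,"ay":0,"az":0}]'; python3 -c "
from h import *
from cell import r
show(r.get_obs())"
```

```text
t: 15.95
tool_pos: [0.5688, 0.1899, 0.1782]
tool_rot: [0.577, 0.412, 0.574, -0.409]
contact_force: [-3.7, -1.4, 6.3]
finger_gap: 0.0258
t: 16.08
tool_pos: [0.5688, 0.1899, 0.1782]
tool_rot: [0.577, 0.413, 0.574, -0.409]
contact_force: [-3.6, -0.7, 5.8]
finger_gap: 0.0257
t 16.07 pos [0.5688 0.1899 0.1782] xaxis [ 0.008  0.002 -1.   ] y az 18.95 F [-3.6 -0.7  5.8] gap 0.0257 j [ 0.27  0.08  1.27 -0.    1.79 -0.07]
```

The reported z has stopped at 0.178, the predicted home height. One firmer push, then I'll check and release.

```bash
python3 -m pendant '[{"tx":0,"ty":0,"tz":-0.08,"ax":0,"ay":-0.004,"az":0},{"tx":0,"ty":0,"tz":-0.08,"ax":0,"ay":0,"az":0}]'; python3 -m pendant '[{"tx":0,"ty":0,"tz":0,"ax":0,"ay":0,"az":0},{"tx":0,"ty":0,"tz":0,"ax":0,"ay":0,"az":0},{"tx":0,"ty":0,"tz":0,"ax":0,"ay":0,"az":0},{"tx":0,"ty":0,"tz":0,"ax":0,"ay":0,"az":0},{"tx":0,"ty":0,"tz":0,"ax":0,"ay":0,"az":0}]' 0.3
python3 - <<'E'
from h import *
from cell import r,imaging
o=r.get_obs();show(o)
fs=[]
for c,b in (("scene",(380,60)),("side",(180,0))):
    d=imaging.capture(c);np.savez(f"{c}6.npz",**d);W=cloud(d);z=W[...,2];rr=np.hypot(W[...,0]-.569,W[...,1]-.189)
    q=W[(rr<.027)&(z>.19)&(z<.215)];print(c,"top face",np.percentile(q[:,2],[10,50,90]).round(4),len(q))
    q=W[(rr<.026)&(z>.215)&(z<.24)];print(c,"lug",q[:,2].max() if len(q) else 0)
    fs.append(d["frame"][b[1]:b[1]+170,b[0]:b[0]+220,::-1])
cv2.imwrite("pics/z6.png",cv2.resize(np.hstack(fs),(800,309),interpolation=3))
E
```

```text
t: 16.32
tool_pos: [0.5695, 0.1899, 0.178]
tool_rot: [0.583, 0.418, 0.568, -0.403]
contact_force: [-9.5, -3.4, 22.8]
finger_gap: 0.0261
t: 16.95
tool_pos: [0.5712, 0.1904, 0.182]
tool_rot: [0.584, 0.421, 0.566, -0.401]
contact_force: [-0.1, -0.3, -0.1]
finger_gap: 0.0572
t 16.95 pos [0.5712 0.1904 0.182 ] xaxis [ 0.037  0.008 -0.999] y az 18.95 F [-0.1 -0.3 -0.1] gap 0.0572 j [ 0.27  0.06  1.29 -0.    1.76 -0.06]
scene top face [0.1947 0.2012 0.2113] 268
scene lug 0.23386102490068894
side top face [0.1948 0.2018 0.2113] 196
side lug 0.23268297150633688
```

View pics/z6.png

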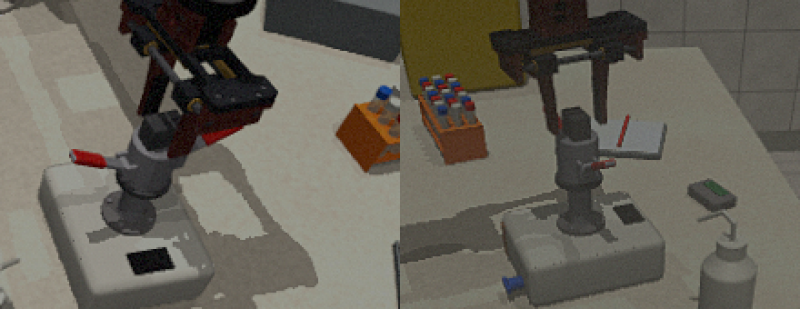

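The cap is home: its top face reads 0.201 and the lug 0.233, and both arms are still raised (scene (90,157), side (600,165)). Raising clear and shutting the fingers.

```bash
python3 -m pendant '[{"tx":-0.025,"ty":0,"tz":0.15,"ax":-0.005,"ay":0.025,"az":0},{"tx":0,"ty":0,"tz":0.3,"ax":0,"ay":0,"az":0},{"tx":0,"ty":0,"tz":0.3,"ax":0,"ay":0,"az":0}]' 
python3 -m pendant '[{"tx":0.1,"ty":-0.3,"tz":0,"ax":0,"ay":0,"az":0},{"tx":0.1,"ty":-0.3,"tz":0,"ax":0,"ay":0,"az":0},{"tx":0.07,"ty":-0.2,"tz":0,"ax":0,"ay":0,"az":0},{"tx":0,"ty":0,"tz":0,"ax":0,"ay":0,"az":0},{"tx":0,"ty":0,"tz":0,"ax":0,"ay":0,"az":0},{"tx":0,"ty":0,"tz":0,"ax":0,"ay":0,"az":0}]' -1
python3 - <<'E'
from h import *
from cell import r,imaging
o=r.get_obs();show(o)
for c,b in (("scene",(400,60)),("side",(180,0)),("wrist",0)):
    d=imaging.capture(c);T=pose(o)@d["hand_eye"] if c=="wrist" else None
    W=cloud(d,T);z=W[...,2];C=d["frame"].astype(int)
    red=(C[...,0]>60)&(C[...,0]>1.8*C[...,1])&(C[...,0]>1.8*C[...,2])&(abs(W[...,0]-.569)<.12)&(abs(W[...,1]-.19)<.13)&(z>.1)&(z<.24)
    for n,u in (("A",(.3247,-.9458)),("B",(-.3247,.9458))):
        s=(W[...,0]-.5687)*u[0]+(W[...,1]-.19)*u[1]; l=-(W[...,0]-.5687)*u[1]+(W[...,1]-.19)*u[0]
        k=red&(s>.03)
        if k.sum()>5: print(c,n,k.sum(),"s",np.percentile(s[k],[2,50,98]).round(3),"lat",l[k].mean().round(4),"z",np.percentile(z[k],[2,50,98]).round(3))
E
```

```text
t: 17.42
tool_pos: [0.567, 0.19, 0.2543]
tool_rot: [0.573, 0.408, 0.578, -0.414]
contact_force: [-0.1, 0.8, -0.1]
finger_gap: 0.0572
t: 18.18
tool_pos: [0.5951, 0.1101, 0.2566]
tool_rot: [0.574, 0.409, 0.578, -0.412]
contact_force: [-0.0, -0.0, 0.0]
finger_gap: 0.002
t 18.18 pos [0.5951 0.1101 0.2566] xaxis [-0.007 -0.    -1.   ] y az 19.1 F [-0. -0.  0.] gap 0.002 j [ 0.13  0.14  1.07  0.    1.94 -0.21]
scene A 126 s [0.063 0.084 0.101] lat 0.0028 z [0.189 0.199 0.209]
scene B 173 s [0.062 0.081 0.099] lat -0.0013 z [0.186 0.197 0.206]
side A 7 s [0.065 0.1   0.101] lat -0.0054 z [0.19  0.203 0.209]
side B 74 s [0.06  0.081 0.099] lat 0.0011 z [0.188 0.197 0.205]
wrist A 1159 s [0.062 0.081 0.1  ] lat -0.0012 z [0.19  0.2   0.209]
```

```bash
python3 -m pendant '[{"tx":0,"ty":0.02,"tz":-0.25,"ax":0,"ay":-0.005,"az":0},{"tx":0,"ty":0,"tz":-0.25,"ax":0,"ay":0,"az":0},{"tx":0,"ty":0,"tz":-0.2,"ax":0,"ay":0,"az":0},{"tx":0,"ty":0,"tz":-0.15,"ax":0,"ay":0,"az":0}]'
python3 -c "
from h import *
from cell import r
show(r.get_obs())"
```

```text
t: 18.82
tool_pos: [0.5954, 0.114, 0.1718]
tool_rot: [0.578, 0.411, 0.575, -0.408]
contact_force: [0.3, -0.2, 1.4]
finger_gap: 0.0004
t 18.82 pos [0.5954 0.114  0.1718] xaxis [ 0.006  0.001 -1.   ] y az 19.25 F [ 0.3 -0.2  1.4] gap 0.0004 j [ 0.13  0.1   1.26 -0.    1.78 -0.2 ]
```

```bash
python3 -m pendant '[{"tx":0,"ty":-0.02,"tz":-0.15,"ax":0,"ay":0.004,"az":0},{"tx":0,"ty":0,"tz":-0.15,"ax":0,"ay":0,"az":0},{"tx":0,"ty":0,"tz":-0.12,"ax":0,"ay":0,"az":0}]'
python3 -c "
from h import *
from cell import r
show(r.get_obs())"
```

```text
t: 19.2
tool_pos: [0.5958, 0.1121, 0.1284]
tool_rot: [0.577, 0.41, 0.576, -0.409]
contact_force: [-0.3, 0.7, 1.9]
finger_gap: 0.0004
t 19.2 pos [0.5958 0.1121 0.1284] xaxis [ 0.001  0.001 -1.   ] y az 19.27 F [-0.3  0.7  1.9] gap 0.0004 j [ 0.13  0.1   1.33  0.    1.71 -0.21]
```

```bash
python3 -m pendant '[{"tx":0,"ty":0,"tz":-0.1,"ax":0,"ay":0,"az":0},{"tx":0,"ty":0,"tz":-0.08,"ax":0,"ay":0,"az":0},{"tx":0,"ty":0,"tz":-0.04,"ax":0,"ay":0,"az":0}]'
python3 -m pendant '[{"tx":0,"ty":0,"tz":-0.04,"ax":0,"ay":0,"az":0}]'
python3 -c "
from h import *
from cell import r
show(r.get_obs())"
```

```text
t: 19.58
tool_pos: [0.5958, 0.1121, 0.1047]
tool_rot: [0.577, 0.41, 0.576, -0.409]
contact_force: [0.6, -1.6, 2.7]
finger_gap: 0.0006
t: 19.7
tool_pos: [0.5963, 0.1119, 0.1014]
tool_rot: [0.577, 0.41, 0.576, -0.409]
contact_force: [-0.2, -2.6, 9.3]
finger_gap: 0.0006
t 19.7 pos [0.5963 0.1119 0.1014] xaxis [ 0.003  0.001 -1.   ] y az 19.26 F [-0.2 -2.6  9.3] gap 0.0006 j [ 0.13  0.11  1.37  0.    1.66 -0.21]
```

The force is rising, so the arm is close to its stop. A little more.

```bash
python3 -m pendant '[{"tx":0,"ty":0,"tz":-0.05,"ax":0,"ay":0,"az":0},{"tx":0,"ty":0,"tz":-0.05,"ax":0,"ay":0,"az":0}]'
python3 - <<'E'
from h import *
from cell import r,imaging
o=r.get_obs();show(o)
fs=[]
for c,b in (("scene",(400,80)),("side",(180,20))):
    d=imaging.capture(c); fs.append(d["frame"][b[1]:b[1]+150,b[0]:b[0]+200,::-1])
cv2.imwrite("pics/z7.png",cv2.resize(np.hstack(fs),(800,300),interpolation=3))
E
```

```text
t: 19.95
tool_pos: [0.599, 0.1107, 0.0965]
tool_rot: [0.58, 0.412, 0.573, -0.407]
contact_force: [-0.9, -2.4, 7.3]
finger_gap: 0.0003
t 19.95 pos [0.599  0.1107 0.0965] xaxis [ 0.012 -0.001 -1.   ] y az 19.19 F [-0.9 -2.4  7.3] gap 0.0003 j [ 0.13  0.11  1.38 -0.    1.64 -0.21]
```

View pics/z7.png

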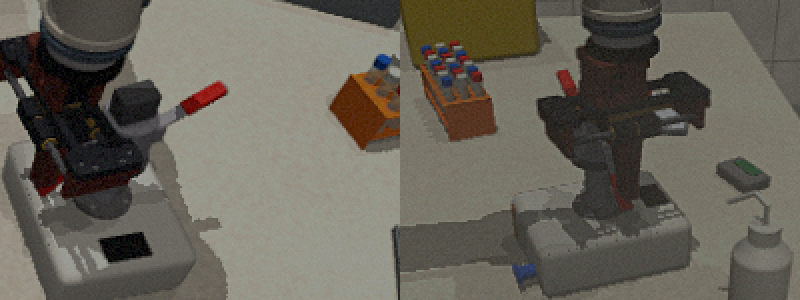

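The first arm looks down (red end low at (625,190) in the side crop), but the gripper hides it. I'll rise, measure it and shift to the other side.

```bash
python3 -m pendant '[{"tx":0.02,"ty":-0.03,"tz":0.2,"ax":0,"ay":0.008,"az":-0.003},{"tx":0,"ty":0,"tz":0.4,"ax":0,"ay":0,"az":0},{"tx":0,"ty":0,"tz":0.5,"ax":0,"ay":0,"az":0},{"tx":0,"ty":0,"tz":0.4,"ax":0,"ay":0,"az":0},{"tx":0,"ty":0,"tz":0.1,"ax":0,"ay":0,"az":0}]'
python3 -m pendant '[{"tx":-0.12,"ty":0.35,"tz":0,"ax":0,"ay":0,"az":0},{"tx":-0.15,"ty":0.4,"tz":0,"ax":0,"ay":0,"az":0},{"tx":-0.15,"ty":0.4,"tz":0,"ax":0,"ay":0,"az":0},{"tx":-0.12,"ty":0.3,"tz":0,"ax":0,"ay":0,"az":0},{"tx":0,"ty":0,"tz":0,"ax":0,"ay":0,"az":0}]'
cat > chk.py <<'E'
from h import *
from cell import r,imaging
import sys
o=r.get_obs();show(o)
fs=[]
for c,b in (("scene",(400,80)),("side",(180,20)),("wrist",0)):
    d=imaging.capture(c);T=pose(o)@d["hand_eye"] if c=="wrist" else None
    if b: fs.append(d["frame"][b[1]:b[1]+150,b[0]:b[0]+200,::-1])
    W=cloud(d,T);z=W[...,2];C=d["frame"].astype(int)
    rr=np.hypot(W[...,0]-.5687,W[...,1]-.19);q=z[(rr<.026)&(z>.19)&(z<.207)];print(c,"top",np.median(q).round(4),"lug",np.median(z[(rr<.015)&(z>.22)&(z<.24)]).round(4))
    red=(C[...,0]>50)&(C[...,0]>1.8*C[...,1])&(C[...,0]>1.8*C[...,2])&(z>.09)&(z<.24)
    for n,u in (("A",(.3247,-.9458)),("B",(-.3247,.9458))):
        s=(W[...,0]-.5687)*u[0]+(W[...,1]-.19)*u[1]; l=-(W[...,0]-.5687)*u[1]+(W[...,1]-.19)*u[0]
        k=red&(s>.03)&(s<.13)&(abs(l)<.018)
        if k.sum()>5: 
            ang=np.degrees(np.arctan(np.polyfit(s[k],z[k],1)[0]))
            print(c,n,k.sum(),"s",np.percentile(s[k],[2,50,98]).round(3),"lat",l[k].mean().round(4),"z",np.percentile(z[k],[2,50,98]).round(3),"slope deg",ang.round(1))
cv2.imwrite(sys.argv[1],cv2.resize(np.hstack(fs),(800,300),interpolation=3))
E
python3 chk.py pics/z8.png
```

```text
t: 20.68
tool_pos: [0.5997, 0.1074, 0.2586]
tool_rot: [0.575, 0.41, 0.576, -0.412]
contact_force: [-0.9, 0.9, 0.1]
finger_gap: 0.0004
t: 21.3
tool_pos: [0.5435, 0.2555, 0.2503]
tool_rot: [0.572, 0.408, 0.577, -0.415]
contact_force: [-0.6, -0.7, -1.4]
finger_gap: 0.0006
t 21.3 pos [0.5435 0.2555 0.2503] xaxis [-0.011 -0.004 -1.   ] y az 18.81 F [-0.6 -0.7 -1.4] gap 0.0006 j [0.38 0.13 1.09 0.   1.94 0.05]
scene top 0.2009 lug 0.2311
scene A 155 s [0.058 0.072 0.087] lat 0.0018 z [0.117 0.133 0.147] slope deg -43.3
scene B 175 s [0.063 0.082 0.101] lat -0.0005 z [0.185 0.195 0.204] slope deg 23.7
side top 0.2015 lug 0.2313
side A 116 s [0.059 0.074 0.089] lat -0.0008 z [0.117 0.132 0.147] slope deg -43.2
side B 67 s [0.062 0.079 0.098] lat 0.0029 z [0.186 0.194 0.204] slope deg 25.3
wrist top 0.2016 lug 0.2325
wrist B 997 s [0.066 0.087 0.105] lat 0.0022 z [0.188 0.198 0.205] slope deg 23.8
```

View pics/z8.png

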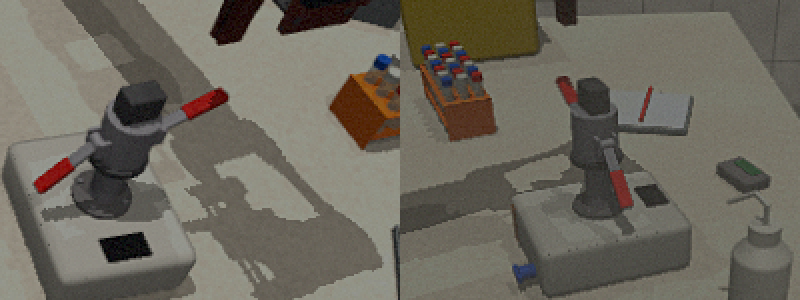

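The first arm is at its stop, about 45° below level about its pivot and 43° by slope. The second is still raised (225,95) and the cap's top is still at 0.201. Now the second arm.

```bash
python3 -m pendant '[{"tx":-0.02,"ty":0.13,"tz":0,"ax":0.003,"ay":-0.007,"az":0},{"tx":0,"ty":0,"tz":0,"ax":0,"ay":0,"az":0}]'
python3 -m pendant '[{"tx":0,"ty":0.02,"tz":-0.2,"ax":0,"ay":0,"az":0},{"tx":0,"ty":0,"tz":-0.2,"ax":0,"ay":0,"az":0}]'
python3 -c "
from h import *
from cell import r
show(r.get_obs())"
```

```text
t: 21.7
tool_pos: [0.5436, 0.2649, 0.2506]
tool_rot: [0.574, 0.414, 0.573, -0.413]
contact_force: [-0.3, 0.3, -0.2]
finger_gap: 0.0004
t: 21.95
tool_pos: [0.5449, 0.2664, 0.2122]
tool_rot: [0.574, 0.416, 0.572, -0.412]
contact_force: [-1.3, -0.4, 0.5]
finger_gap: 0.0007
t 21.95 pos [0.5449 0.2664 0.2122] xaxis [ 0.005  0.002 -1.   ] y az 18.34 F [-1.3 -0.4  0.5] gap 0.0007 j [ 0.4   0.11  1.18 -0.    1.85  0.08]
```

```bash
python3 -m pendant '[{"tx":-0.03,"ty":0.01,"tz":-0.15,"ax":-0.001,"ay":0.003,"az":0.005},{"tx":0,"ty":0,"tz":-0.2,"ax":0,"ay":0,"az":0},{"tx":0,"ty":0,"tz":-0.2,"ax":0,"ay":0,"az":0},{"tx":0,"ty":0,"tz":-0.15,"ax":0,"ay":0,"az":0}]'
python3 -c "
from h import *
from cell import r
show(r.get_obs())"
```

```text
t: 22.45
tool_pos: [0.542, 0.2667, 0.1402]
tool_rot: [0.575, 0.412, 0.575, -0.411]
contact_force: [-0.3, 0.7, 1.2]
finger_gap: 0.0008
t 22.45 pos [0.542  0.2667 0.1402] xaxis [ 0.002  0.001 -1.   ] y az 18.76 F [-0.3  0.7  1.2] gap 0.0008 j [0.4  0.1  1.32 0.   1.73 0.07]
```

```bash
python3 -m pendant '[{"tx":0,"ty":0,"tz":-0.15,"ax":0,"ay":0,"az":0},{"tx":0,"ty":0,"tz":-0.12,"ax":0,"ay":0,"az":0},{"tx":0,"ty":0,"tz":-0.08,"ax":0,"ay":0,"az":0}]'
python3 -m pendant '[{"tx":0,"ty":0,"tz":-0.05,"ax":0,"ay":0,"az":0},{"tx":0,"ty":0,"tz":-0.05,"ax":0,"ay":0,"az":0}]'
python3 -c "
from h import *
from cell import r
show(r.get_obs())"
```

```text
t: 22.82
tool_pos: [0.5425, 0.2669, 0.1044]
tool_rot: [0.575, 0.413, 0.574, -0.411]
contact_force: [-1.0, 1.9, 12.2]
finger_gap: 0.0002
t: 23.08
tool_pos: [0.5442, 0.2692, 0.0992]
tool_rot: [0.576, 0.416, 0.574, -0.407]
contact_force: [-2.6, 1.2, 8.1]
finger_gap: 0.0004
t 23.07 pos [0.5442 0.2692 0.0992] xaxis [ 0.011  0.008 -1.   ] y az 18.82 F [-2.6  1.2  8.1] gap 0.0004 j [0.4  0.1  1.39 0.   1.64 0.07]
```

```bash
python3 -m pendant '[{"tx":-0.01,"ty":0,"tz":-0.05,"ax":-0.003,"ay":0.005,"az":0},{"tx":0,"ty":0,"tz":-0.05,"ax":0,"ay":0,"az":0}]'
python3 -m pendant '[{"tx":0,"ty":0.03,"tz":0.2,"ax":-0.003,"ay":0.004,"az":0},{"tx":0,"ty":0.02,"tz":0.4,"ax":0,"ay":0,"az":0},{"tx":0,"ty":0,"tz":0.5,"ax":0,"ay":0,"az":0},{"tx":0,"ty":0,"tz":0.4,"ax":0,"ay":0,"az":0},{"tx":-0.2,"ty":0.4,"tz":0.1,"ax":0,"ay":0,"az":0},{"tx":-0.2,"ty":0.4,"tz":0.1,"ax":0,"ay":0,"az":0},{"tx":0,"ty":0.1,"tz":0,"ax":0,"ay":0,"az":0},{"tx":0,"ty":0,"tz":0,"ax":0,"ay":0,"az":0}]'
python3 chk.py pics/z9.png
```

```text
t: 23.32
tool_pos: [0.545, 0.2717, 0.0945]
tool_rot: [0.577, 0.416, 0.574, -0.406]
contact_force: [-2.0, 2.9, 8.5]
finger_gap: 0.0004
t: 24.32
tool_pos: [0.5041, 0.3681, 0.2682]
tool_rot: [0.575, 0.414, 0.574, -0.409]
contact_force: [-0.0, -0.2, 0.5]
finger_gap: 0.0002
t 24.32 pos [0.5041 0.3681 0.2682] xaxis [ 0.005  0.005 -1.   ] y az 18.8 F [-0.  -0.2  0.5] gap 0.0002 j [0.58 0.18 1.   0.   1.96 0.25]
scene top 0.2011 lug 0.231
scene A 157 s [0.059 0.074 0.09 ] lat 0.0002 z [0.117 0.133 0.147] slope deg -43.4
scene B 51 s [0.055 0.067 0.083] lat -0.0056 z [0.118 0.134 0.149] slope deg -43.9
side top 0.2017 lug 0.2313
side A 119 s [0.061 0.076 0.091] lat -0.0021 z [0.117 0.132 0.147] slope deg -44.1
wrist top 0.2018 lug nan
  return _methods._mean(a, axis=axis, dtype=dtype,
  ret = ret.dtype.type(ret / rcount)
```

View pics/z9.png

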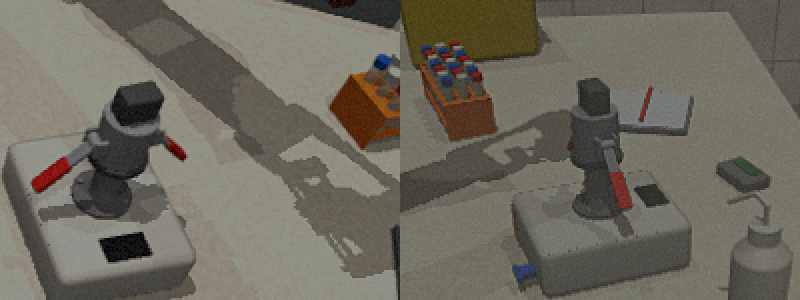

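Both arms match at about -44° with the same end heights. The cap's top is at 0.201, and the robot is clear with no contact force. I'll check the bystanders and hand in.

Run:
```python
from h import *
from cell import r,imaging
d=imaging.capture("scene");W=cloud(d)
for n,b in (("slip",(297,155,324,192)),("bottle",(345,200,410,275))):
    P=W[b[1]:b[3],b[0]:b[2]].reshape(-1,3);P=P[P[:,2]>.02];print(n,P.mean(0).round(3),P[:,2].max().round(3))
o=r.get_obs();show(o)
print(r.hand_in())
```

```text
slip [ 0.559 -0.128  0.055] 0.081
bottle [0.751 0.006 0.102] 0.178
t 24.52 pos [0.5044 0.3669 0.2686] xaxis [ 0.005  0.005 -1.   ] y az 18.67 F [-1.1  0.5 -0.7] gap 0.0008 j [0.57 0.18 1.   0.   1.96 0.25]
the job is handed in; nothing more can be done
None
```

The camlock cap is home on the brass adaptor with both red cam arms swung down, and I handed the job in at about 24.5 s of the 58 s allowed. No verdict is given.

- **Fit:** I lifted the cap by its lug and pushed it down with both arms still raised. It stopped at the expected height, with its top face at 0.201 m, which puts the rim on the collar. It still read 0.201–0.202 m in the last check.
- **Cam arms:** I pressed them down one after the other until the force rose (about 9 and 12 N) and the fingers began to slide along the bars. They measure about 43–44° below level by slope, against 45° at the stop. For the second arm that figure comes from the scene camera only, because the cap hid it from the side view.
- **Bystanders:** the slip cap and the wash bottle are where they started, to within 1 mm. The gripper was about 0.19 m away and touching nothing.

**What disagreed:**
- **Missed grasps:** the first two grasps closed on air. The real fingertips end about 31 mm short of the reported tool point, which I measured from the depth images and allowed for afterwards. The cap did not move during the misses.
- **Raised angle:** the arms measured about 25° above level when raised, not the stated 35°. They already did so on the bench.

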